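# Set the flip tags on the stock board

### The arm

A 6-joint arm with a two-finger parallel gripper is mounted at the origin on a cart in front of the work surface, level with it; the furniture and walls round the work are solid. World frame = base frame: x ahead of the robot, y to its left, z up, the work surface at z = 0. Lengths are in m, angles in rad, forces in N, time in s.
With the tool pointing down it reaches from about 0.275 to 0.725 m from the base axis. Payload 5.6 kg.
Tool frame: the origin (TCP) lies on the front face of the gripper's body, between the roots of the fingers; the fingertips stand 73 mm ahead of it and the grasp point (between the pads) lies 54 mm ahead of it; z points along the fingers, y is the line along which they close (so a half turn about z gives the same grasp; the last joint's range is limited). The gripper opens to 85 mm and grips with 20 to 120 N. Pads are 22 mm wide; open, the fingers measure 114 mm over their backs; the gripper's body (76 mm by 85 mm) begins 54 mm behind the grasp point. The pads swing forward as they close: fully open they stand 13 mm farther back than shut.
Start: joints at [-0.884, 0.255, 0.108, 0, -1.424, -0.285], TCP at [0.215, -0.506, 0.304] pointing down, gripper open.
Joint ranges: [-2.95, 2.95], [-1.21, 1.97], [-1.09, 1.5], [-2.87, 1.71], [-2.94, -0.07], [-3.05, 3.05]. Speed limits (rad/s): [2.57, 2.57, 3.14, 3.14, 3.14, 3.14].

### API

Orientations are given as a unit quaternion [w, x, y, z].
In Python, from station import r gives the robot as it stands. The module is installed in compiled form; this text tells all that it offers.
- The arm moves only by the shell command python3 -m jog 'ROWS' [OPENING]. ROWS is JSON, a list of rows, each a list of 2 entries, a list of its own where there are three numbers: the shift along the tool's x, y, z in units of 20 cm (1.0 is 20 cm), then the turn, a rotation vector about the tool's x, y, z in units of 180 degrees (1.0 is 180 degrees). In form: [[[tx, ty, tz], [ax, ay, az]], ...]. A call has 1 to 10 rows; each row is the pose to reach, as a shift and turn from the pose commanded when the call began, along the tool's axes at that moment, turning the shorter way round; what a row does not reach only later rows make up. A row lasts 1/10 s, in which the tool goes at most 50 mm and 8.59 degrees, less where a joint would pass 70% of its speed; a pose out of reach is approached as far as the arm can. A call with a number of a shift or a turn outside -1 to 1 is refused whole. A call with a gripper value outside its range is refused whole. OPENING is the closure, from -1 (fully open) to 1 (shut), set as the call begins (- or left out, the last holds). The fingers move at their own pace and stop on an object; the grip force is fixed at half the most. Time passes only in rows, so rows that repeat a pose let the fingers close. It gives the time, the measured TCP pose, the force, the opening and the grip force at its end, in the units of the state.
- r.get_state(): the state, without advancing time (a new reading comes with each control period).
- r.capture(name): name is "scene" or "top" or "wrist"; returns (picture, depth): 480x640x3 uint8, blue, green, red; 480x640 float32, m along the optical axis (not along the pixel's ray), 0 where there is no reading.
- r.camera_info(name): a dict with "vertical_fov" (degrees; the focal length in pixels is half the picture's height over the tangent of half this angle, whatever the lens; pixels are square), "cx", "cy" (the principal point, pixels), "R" (3x3) and "t" (3): a world point X has camera coordinates R X + t; the wrist camera has in their place "tool_from_camera" (4x4, takes a point from camera to tool coordinates, whose origin is the TCP and whose axes are the flange's). Camera axes: x right, y down, z forward; pixel columns grow to the right and rows downward; lengths in m; the calibration is good to about 2 mm. A picture is of the moment at which its call begins: read the wrist's pose just before it. camera_info takes no time and is no camera call.
- r.hand_in(): hands the job in; it is judged then, once.
Trained networks look in the newest picture that a camera, given by its name, has taken for a name from the list of things; names that differ only in an ending like _2 or _b are one class to them, and where a whole thing is asked for, a point or a joint stands for the part that bears it (a point fixed in the world has none). Each returns a list of dicts, best first, with "p" (0 to 1); they miss things now and then, are a little off and sometimes report something else, mostly with a low value. They report only what shows in the picture. A call takes as long as a camera call. They do not tell look-alikes from the thing itself.
- r.spot_in(camera, thing): "at" ([column, row] as shares, 0 to 1, of the picture: columns of its width, rows of its height, amid what is visible of it).
The state is a dict: "clock": time; "joints": joint angles; "qvel": joint speeds; "tau": joint torques, N m; "eef_pos": TCP position; "eef_rot": TCP orientation; "ft_force": force on the tool from outside, world axes, zero at the start; "torque": the same for the moment, N m; "grip_width": finger opening in m; "grip_force": force on a finger pad.
Only numpy, scipy, OpenCV 4.12 (cv2) and the standard library are available. Lean on these libraries where they do the work, as an engineer would, in place of code of your own. Each camera call takes 0.05 s, during which the arm holds its last target. There are 200 camera calls.

### The job

Each bin on the stock board has a flip tag in front of it. Push the wrong tags gently over with a fingertip so that only the bins filled to the rim show the round disc, their tags leaning back toward the bin, and the empty and nearly empty bins show the bar, their tags leaning toward you. Pinch or pick up nothing, and leave the bins and the things lying around where they are.

Things in the scene. Friction and masses are not known exactly. Their poses are not given: they have to be found in the camera images.
- board: fixed plywood stock board, 176 (x) x 352 (y) mm, on two end battens over a mains cord, its top face 20 mm above the worktop, standing on the worktop; its origin is on the worktop, midway along the board's length, under the line of the four tag hinges. Board x points away from the robot, from the tags to the bins; board y runs along the row. The board reaches from x = -51 to +125 mm.
- station_a: fixed grey hinge stand of tag a, foot 36x60 mm, two lugs, 41 mm high; one of four in a row along board y, 84 mm apart (which stands where varies). Origin: on the board's top face, right under the hinge axis; axes as the board's. The hinge axis runs along y, 33 mm above this origin.
- station_b: fixed grey hinge stand of tag b, foot 36x60 mm, two lugs, 41 mm high; one of four in a row along board y, 84 mm apart (which stands where varies). Origin: on the board's top face, right under the hinge axis; axes as the board's. The hinge axis runs along y, 33 mm above this origin.
- station_c: fixed grey hinge stand of tag c, foot 36x60 mm, two lugs, 41 mm high; one of four in a row along board y, 84 mm apart (which stands where varies). Origin: on the board's top face, right under the hinge axis; axes as the board's. The hinge axis runs along y, 33 mm above this origin.
- station_d: fixed grey hinge stand of tag d, foot 36x60 mm, two lugs, 41 mm high; one of four in a row along board y, 84 mm apart (which stands where varies). Origin: on the board's top face, right under the hinge axis; axes as the board's. The hinge axis runs along y, 33 mm above this origin.
- tag_a (a joint): tag a (rad): white plate 44 mm wide, 4 thick, its edge 60 mm from the hinge axis, 0.04 kg. 0 = leans 40 deg toward the robot, showing a dark bar; 0.7 = upright; 1.4 = leans 40 deg toward the bin, showing a dark round disc. Leaning, its edge is 79 mm above the stand's origin and 39 mm to -x or +x. Pushed past upright it falls on by itself onto a stop.
- tag_b (a joint): tag b (rad): white plate 44 mm wide, 4 thick, its edge 60 mm from the hinge axis, 0.04 kg. 0 = leans 40 deg toward the robot, showing a dark bar; 0.7 = upright; 1.4 = leans 40 deg toward the bin, showing a dark round disc. Leaning, its edge is 79 mm above the stand's origin and 39 mm to -x or +x. Pushed past upright it falls on by itself onto a stop.
- tag_c (a joint): tag c (rad): white plate 44 mm wide, 4 thick, its edge 60 mm from the hinge axis, 0.04 kg. 0 = leans 40 deg toward the robot, showing a dark bar; 0.7 = upright; 1.4 = leans 40 deg toward the bin, showing a dark round disc. Leaning, its edge is 79 mm above the stand's origin and 39 mm to -x or +x. Pushed past upright it falls on by itself onto a stop.
- tag_d (a joint): tag d (rad): white plate 44 mm wide, 4 thick, its edge 60 mm from the hinge axis, 0.04 kg. 0 = leans 40 deg toward the robot, showing a dark bar; 0.7 = upright; 1.4 = leans 40 deg toward the bin, showing a dark round disc. Leaning, its edge is 79 mm above the stand's origin and 39 mm to -x or +x. Pushed past upright it falls on by itself onto a stop.
- bin_a: loose grey open bin, 62 (x) x 72 (y) x 38 mm high, filled to the rim with white connector housings; it stands on the board behind stand a, its centre 82 mm to +x of that stand's origin, contents at most 10 mm above its rim. Origin: centre of its underside
- bin_b: loose grey open bin, 62 (x) x 72 (y) x 38 mm high, filled to the rim with black plug boots; it stands on the board behind stand b, its centre 82 mm to +x of that stand's origin, contents at most 10 mm above its rim. Origin: centre of its underside
- bin_c: loose grey open bin, 62 (x) x 72 (y) x 38 mm high, nearly empty: a single white housing lies on its floor; it stands on the board behind stand c, its centre 82 mm to +x of that stand's origin, contents at most 10 mm above its rim. Origin: centre of its underside
- bin_d: loose grey open bin, 62 (x) x 72 (y) x 38 mm high, empty; it stands on the board behind stand d, its centre 82 mm to +x of that stand's origin, contents at most 10 mm above its rim. Origin: centre of its underside
- marker_red: bystander: white marker pen with a red cap, 129 mm long, 15 mm high, lying in front of the board. Origin: centre of its underside
- marker_blue: bystander: white marker pen with a blue cap, 117 mm long, 12 mm high, lying in front of the board. Origin: centre of its underside
- tally_counter: bystander: light tally counter, 42x54x48 mm, standing past the board's left end. Origin: centre of its underside
- tape_black: bystander: roll of black tape, 64 mm across, 18 mm high, lying past the board's right end. Origin: centre of its underside
Not all that is in view belongs to the job. What is shaped like the bin_d but red is not meant. What is shaped like the bin_b but pink is not meant.

How it is judged:
At the end, for the whole second after the job is handed in: The tags of both full bins rest leaning toward their bins (joint over 1.25 rad), the tags of the empty and the nearly empty bin rest leaning toward the robot (joint under 0.15 rad), and all bins stand still within 20 mm of where they stood (value of joint each of tag_a, tag_b above 1.25 rad and value of joint each of tag_c, tag_d below 0.15 rad and distance of each of bin_a, bin_b, bin_c, bin_d from where it was at the start of the episode below 0.02 m and linear speed of each of bin_a, bin_b, bin_c, bin_d below 0.02 m/s); the robot touches nothing.
It fails at once if a bin is lifted, carried or shoved more than 20 mm (distance of any of bin_a, bin_b, bin_c, bin_d from where it was at the start of the episode above 0.02 m).
It fails at once if a pen, the counter or the tape is moved more than 25 mm (distance of any of marker_red, marker_blue, tally_counter, tape_black from where it was at the start of the episode above 0.025 m).
It fails at once if a tag is pinched or pushed hard, with more than 15 N from the fingers (contact force between the fingers and station_a above 15 N or contact force between the fingers and station_b above 15 N or contact force between the fingers and station_c above 15 N or contact force between the fingers and station_d above 15 N).
It also fails if it takes over 38 s, if anything falls off the work surface, if the arm or the gripper's body presses on something with over 40 N, if the wrist force passes 120 N, or if a joint passes its speed limit or range.

## Working session

There is one attempt and no reset: what is moved stays moved. The work goes in short steps, Python scripts to look and compute and a shell command to move; the robot and the scene stay as the last step left them, time stands still between calls to the robot, and variables do not carry over. Pictures are saved under pics/ and viewed, at most 10 in all, crops included, and the job is handed in when it is done.

```bash
mkdir -p pics
cat > h.py <<'E'
import numpy as np, cv2
from station import r
def cap(n):
    s=r.get_state(); im,d=r.capture(n); return s,im,d
def world(n,d,pts):
    i=r.camera_info(n); f=240/np.tan(np.radians(i["vertical_fov"])/2)
    R=np.array(i["R"]);t=np.array(i["t"]);o=[]
    for u,v in pts:
        p=d[int(v)-1:int(v)+2,int(u)-1:int(u)+2]; z=np.median(p[p>0]) if (p>0).any() else np.nan
        o.append(R.T@(np.array([(u-i["cx"])/f*z,(v-i["cy"])/f*z,z])-t))
    return np.array(o)
E
python3 - <<'E'
from h import *
np.set_printoptions(precision=3,suppress=True)
for n in("top","scene"):
    s,im,d=cap(n); cv2.imwrite(f"pics/{n}.png",im); np.save(n+".npy",d)
    for th in("station_a","tag_a","bin_a","bin_b","bin_c","bin_d","marker_red","tally_counter","tape_black"):
        L=r.spot_in(n,th); L=[x for x in L if x["p"]>.2][:6]
        P=[(x["at"][0]*640,x["at"][1]*480) for x in L]
        for x,p,w in zip(L,P,world(n,d,P)): print(n,th,round(x["p"],2),np.round(p),w)
print(s["clock"],s["eef_pos"],s["eef_rot"],s["grip_width"])
E
```

```text
top station_a 0.98 [288. 315.] [0.466 0.016 0.063]
top station_a 0.91 [374. 319.] [ 0.463 -0.146  0.062]
top station_a 0.73 [417. 325.] [ 0.453 -0.228  0.061]
top station_a 0.65 [394. 366.] [ 0.368 -0.193  0.   ]
top station_a 0.62 [334. 326.] [ 0.448 -0.072  0.067]
top tag_a 0.8 [375. 311.] [ 0.478 -0.146  0.081]
top tag_a 0.7 [286. 311.] [0.474 0.019 0.079]
top tag_a 0.69 [420. 334.] [ 0.437 -0.229  0.082]
top tag_a 0.66 [333. 328.] [ 0.444 -0.07   0.073]
top bin_a 0.88 [332. 279.] [ 0.537 -0.068  0.045]
top bin_a 0.67 [290. 274.] [0.545 0.016 0.024]
top bin_a 0.67 [216. 235.] [0.619 0.164 0.033]
top bin_a 0.65 [418. 280.] [ 0.539 -0.237  0.023]
top bin_a 0.64 [376. 276.] [ 0.543 -0.15   0.064]
top bin_a 0.21 [333. 327.] [ 0.446 -0.07   0.067]
top bin_b 0.88 [332. 279.] [ 0.537 -0.068  0.045]
top bin_b 0.67 [290. 274.] [0.545 0.016 0.024]
top bin_b 0.67 [216. 235.] [0.619 0.164 0.033]
top bin_b 0.65 [418. 280.] [ 0.539 -0.237  0.023]
top bin_b 0.64 [376. 276.] [ 0.543 -0.15   0.064]
top bin_b 0.21 [333. 327.] [ 0.446 -0.07   0.067]
top bin_c 0.88 [332. 279.] [ 0.537 -0.068  0.045]

[... 2053 characters left out ...]
0.58 [394. 244.] [ 0.522 -0.136  0.061]
scene bin_d 0.93 [211. 237.] [0.858 0.003 0.02 ]
scene bin_d 0.86 [370. 259.] [ 0.498 -0.008  0.096]
scene bin_d 0.75 [411. 222.] [ 0.558 -0.273  0.042]
scene bin_d 0.63 [245. 320.] [0.6   0.18  0.037]
scene bin_d 0.61 [335. 287.] [0.557 0.    0.022]
scene bin_d 0.58 [394. 244.] [ 0.522 -0.136  0.061]
scene marker_red 0.56 [438. 326.] [ 0.372 -0.016  0.015]
scene tally_counter 0.83 [323. 329.] [0.493 0.127 0.039]
scene tape_black 0.66 [449. 246.] [ 0.462 -0.254  0.026]
scene tape_black 0.57 [461. 233.] [ 0.476 -0.35   0.011]
scene tape_black 0.23 [370. 258.] [ 0.497 -0.004  0.099]
0.5 [ 0.215 -0.506  0.304] [-0.   -0.2   0.98  0.  ] 0.08555666960537876
```

View pics/top.png

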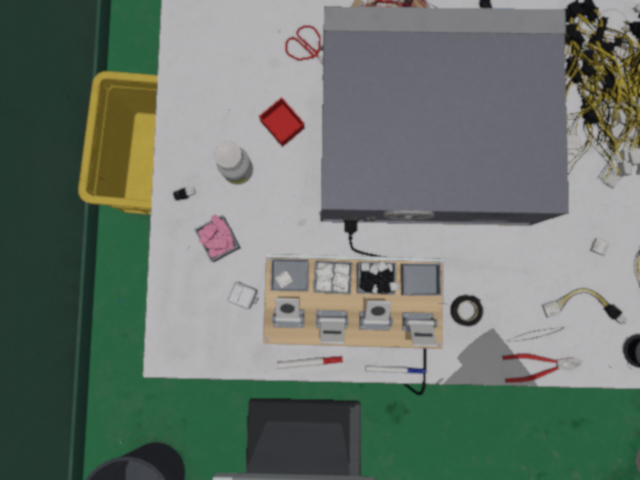

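View pics/scene.png

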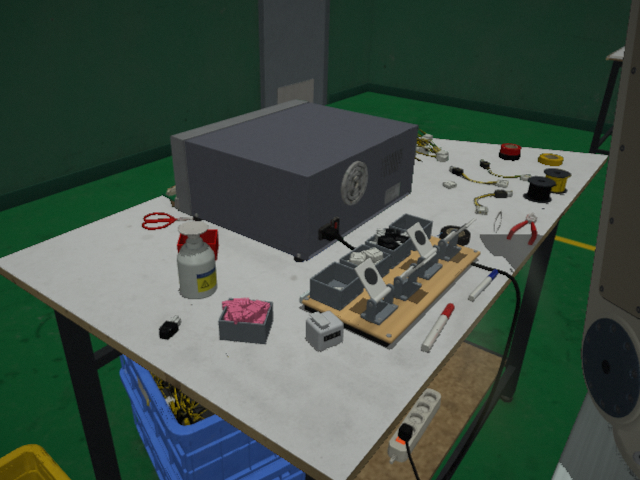

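Top view: the row of bins from the left is nearly empty with one housing (290,274) = c, white full (332,279) = a, black full (376,276) = b, empty (420,280) = d. The pink bin at (216,235) and the red one at (282,121) stand off the board and are not meant. Tags from the left: disc (288,311), bar (333,328), disc (376,311), bar (421,332). So tag c should go to the bar and tag a to the disc. I'll confirm with a crop and measure.

Run:
```python
from h import *
np.set_printoptions(precision=3,suppress=True)
im=cv2.imread("pics/top.png"); d=np.load("top.npy")
cv2.imwrite("pics/crop.png",cv2.resize(im[250:360,255:455],None,fx=4,fy=4,interpolation=cv2.INTER_CUBIC))
U=[(u,v) for v in range(200,350) for u in range(262,450)]
P=world("top",d,U)
y0=[.018,-.066,-.15,-.234]
for y in y0:
    m=(abs(P[:,1]-y)<.035)&(P[:,0]<.515)&(P[:,2]>.072)&(P[:,2]<.13); Q=P[m]
    k=Q[Q[:,2]>Q[:,2].max()-.008]
    print(y,len(Q),"min",Q.min(0),"max",Q.max(0),"top",k.mean(0),"ymid",(Q[:,1].min()+Q[:,1].max())/2)
b=P[(P[:,2]>.014)&(P[:,2]<.026)&(P[:,0]<.44)]
print("board front: ",[ (yy,b[abs(b[:,1]-yy)<.01][:,0].min()) for yy in(.04,-.03,-.11,-.19,-.25)], P[(P[:,2]>.014)&(P[:,2]<.026)][:,1].min(),P[(P[:,2]>.014)&(P[:,2]<.026)][:,1].max())
c=P[(P[:,2]>.1)&(P[:,0]>.55)]; print("cabinet",c.min(0),c.max(0))
```

```text
0.018 333 min [ 0.472 -0.006  0.072] max [0.499 0.038 0.101] top [0.495 0.017 0.096] ymid 0.016377156043511983
-0.066 364 min [ 0.419 -0.088  0.072] max [ 0.447 -0.045  0.1  ] top [ 0.424 -0.068  0.096] ymid -0.06673727093755244
-0.15 337 min [ 0.47  -0.173  0.072] max [ 0.497 -0.13   0.099] top [ 0.493 -0.151  0.096] ymid -0.1516181996933058
-0.234 364 min [ 0.418 -0.257  0.072] max [ 0.443 -0.213  0.1  ] top [ 0.423 -0.235  0.096] ymid -0.23517669287705945
board front:  [(0.04, np.float64(0.4094444398043981)), (-0.03, np.float64(0.408896687310241)), (-0.11, np.float64(0.4087244402001547)), (-0.19, np.float64(0.4066310215052687)), (-0.25, np.float64(0.4062597099936152))] -0.29784971311134484 0.06681620613882305
cabinet [ 0.649 -0.277  0.1  ] [ 0.669 -0.043  0.19 ]
```

View pics/crop.png

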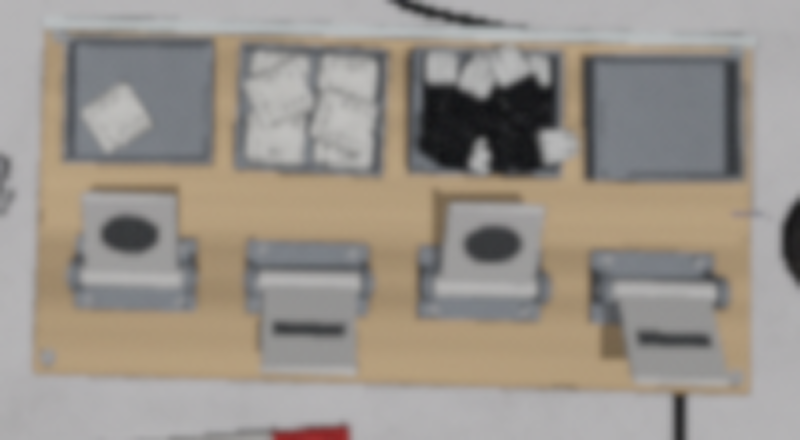

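The crop confirms it: tag c at (130,235) shows the disc in front of the nearly empty bin, and tag a at (308,328) shows the bar in front of the full white bin. The hinge line is at x≈0.459, and the measured edge heights (0.10) and offsets (39 mm) match. I'm closing the gripper and squaring up.

```bash
python3 -m jog '[[[-0.2,0.2,0],[0,0,0.03]],[[-0.4,0.4,0],[0,0,0.07]],[[-0.6,0.62,0],[0,0,0.1]],[[-0.82,0.845,0],[0,0,0.128]],[[-0.82,0.845,0],[0,0,0.128]],[[-0.82,0.845,0],[0,0,0.128]]]' 1
python3 - <<'E'
from h import *
from scipy.spatial.transform import Rotation as Ro
s=r.get_state();q=s["eef_rot"];R=Ro.from_quat([q[1],q[2],q[3],q[0]]).as_matrix();print(s["clock"],R.round(3),s["joints"])
print(R.T@(np.array([.385,-.067,.304])-s["eef_pos"])/.2)
E
```

```text
clock: 1.6
eef_pos: [0.301, -0.2835, 0.3045]
eef_rot: [0.001, -0.002, 1.0, 0.0]
ft_force: [-0.9, -1.0, -0.7]
grip_width: 0.0001
grip_force: 0.0
1.6 [[-1.    -0.005  0.002]
 [-0.005  1.     0.   ]
 [-0.002  0.    -1.   ]] [-3.73542870e-01 -2.04350456e-02 -2.07888571e-01 -8.59139054e-04
 -1.38145244e+00 -1.19255092e+00]
[-0.42515445  1.08072741  0.0033199 ]
```

```bash
python3 -m jog '[[[-0.1,0.25,0],[0,0,0]],[[-0.2,0.5,0],[0,0,0]],[[-0.3,0.75,0],[0,0,0]],[[-0.42,1.0,0],[0,0,0]],[[-0.42,1.0,0],[0,0,0]]]'; python3 -m jog '[[[0,0.04,0.2],[0,0,0]],[[0,0.08,0.4],[0,0,0]],[[0,0.08,0.6],[0,0,0]],[[0,0.08,0.72],[0,0,0]],[[0,0.08,0.72],[0,0,0]],[[0,0.08,0.72],[0,0,0]]]'
python3 - <<'E'
from h import *
s,im,d=cap("scene");cv2.imwrite("pics/s2.png",cv2.resize(im[180:380,280:520],None,fx=3,fy=3))
E
```

```text
clock: 2.1
eef_pos: [0.3852, -0.0837, 0.304]
eef_rot: [0.0, -0.002, 1.0, 0.0]
ft_force: [-0.6, -0.6, -0.0]
grip_width: 0.0004
grip_force: 0.0
clock: 2.7
eef_pos: [0.3846, -0.0709, 0.1607]
eef_rot: [0.0, 0.0, 1.0, -0.0]
ft_force: [0.9, -0.1, 1.0]
grip_width: 0.0002
grip_force: 0.0
```

View pics/s2.png

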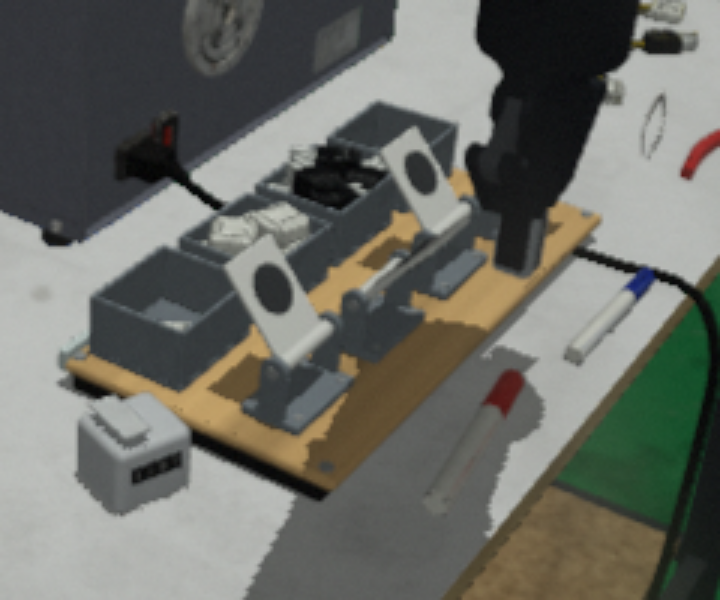

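The picture shows the shut fingertip at (520,265), in front of tag a's leaning edge with a clear gap. I'm pushing toward the bin slowly.

```bash
python3 -m jog '[[[-0.02,0,0],[0,0,0]],[[-0.04,0,0],[0,0,0]],[[-0.06,0,0],[0,0,0]],[[-0.08,0,0],[0,0,0]],[[-0.1,0,0],[0,0,0]],[[-0.12,0,0],[0,0,0]],[[-0.14,0,0],[0,0,0]],[[-0.16,0,0],[0,0,0]],[[-0.18,0,0],[0,0,0]],[[-0.2,0,0],[0,0,0]]]'
python3 -m jog '[[[-0.02,0,0],[0,0,0]],[[-0.04,0,0],[0,0,0]],[[-0.06,0,0],[0,0,0]],[[-0.08,0,0],[0,0,0]],[[-0.1,0,0],[0,0,0]],[[-0.12,0,0],[0,0,0]],[[-0.14,0,0],[0,0,0]],[[-0.16,0,0],[0,0,0]],[[-0.18,0,0],[0,0,0]],[[-0.19,0,0],[0,0,0]]]'
python3 - <<'E'
from h import *
s,im,d=cap("scene");cv2.imwrite("pics/s3.png",cv2.resize(im[180:380,280:520],None,fx=3,fy=3))
E
```

```text
clock: 3.75
eef_pos: [0.4244, -0.0705, 0.1599]
eef_rot: [-0.0, 0.0, 1.0, -0.0]
ft_force: [-0.6, 0.2, 0.4]
grip_width: -0.0
grip_force: 0.1
clock: 4.75
eef_pos: [0.4625, -0.0705, 0.1599]
eef_rot: [0.0, 0.0, 1.0, -0.0]
ft_force: [1.2, -0.9, 0.9]
grip_width: 0.0004
grip_force: 0.0
```

View pics/s3.png

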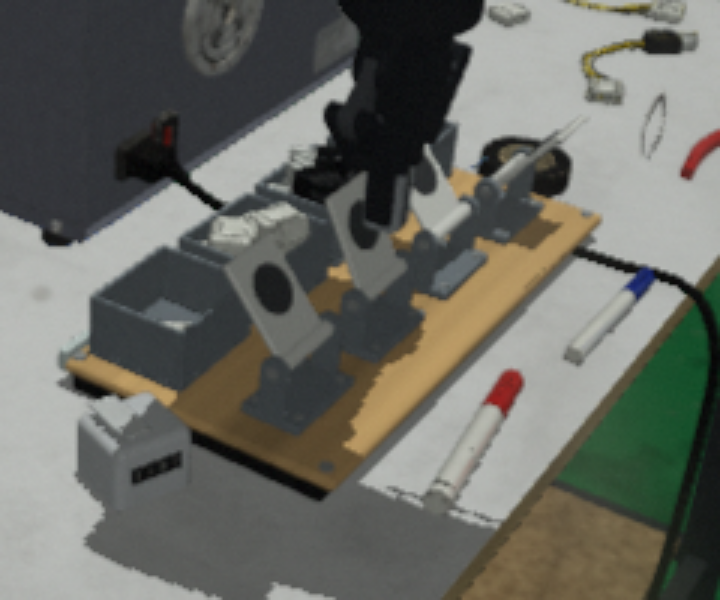

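Tag a (350,235) shows the disc and is past upright, falling onto its stop. I'm backing off, lifting, and crossing to behind tag c.

```bash
python3 -m jog '[[[0.08,0,0],[0,0,0]],[[0.1,0,-0.15],[0,0,0]],[[0.1,0,-0.35],[0,0,0]],[[0,0.1,-0.45],[0,0,0]],[[-0.12,0.25,-0.45],[0,0,0]],[[-0.25,0.435,-0.45],[0,0,0]],[[-0.33,0.435,-0.45],[0,0,0]],[[-0.33,0.435,-0.45],[0,0,0]]]'
python3 - <<'E'
from h import *
s,im,d=cap("scene");cv2.imwrite("pics/s4.png",cv2.resize(im[180:380,280:520],None,fx=3,fy=3))
E
```

```text
clock: 5.6
eef_pos: [0.5293, 0.0174, 0.2491]
eef_rot: [-0.0, -0.001, 1.0, -0.0]
ft_force: [-0.0, -0.4, -0.1]
grip_width: -0.0003
grip_force: 0.0
```

View pics/s4.png

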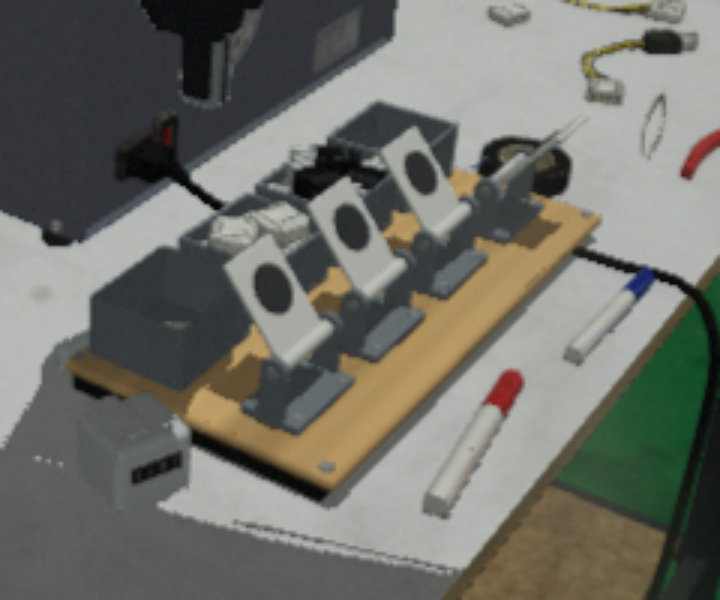

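Tag a (350,230) rests at the disc, parallel to its neighbours. I'm lowering behind tag c and pushing it toward the robot.

```bash
python3 -m jog '[[[0,0,0.1],[0,0,0]],[[0,0,0.2],[0,0,0]],[[0,0,0.3],[0,0,0]],[[0,0,0.38],[0,0,0]],[[0,0,0.44],[0,0,0]],[[0,0,0.44],[0,0,0]]]'
python3 -m jog '[[[0.02,0,0],[0,0,0]],[[0.04,0,0],[0,0,0]],[[0.06,0,0],[0,0,0]],[[0.08,0,0],[0,0,0]],[[0.1,0,0],[0,0,0]],[[0.12,0,0],[0,0,0]],[[0.14,0,0],[0,0,0]],[[0.16,0,0],[0,0,0]],[[0.18,0,0],[0,0,0]],[[0.2,0,0],[0,0,0]]]'
python3 -m jog '[[[0.02,0,0],[0,0,0]],[[0.04,0,0],[0,0,0]],[[0.06,0,0],[0,0,0]],[[0.08,0,0],[0,0,0]],[[0.1,0,0],[0,0,0]],[[0.12,0,0],[0,0,0]],[[0.14,0,0],[0,0,0]],[[0.16,0,0],[0,0,0]],[[0.18,0,0],[0,0,0]],[[0.18,0,0],[0,0,0]]]'
python3 -m jog '[[[-0.1,0,0],[0,0,0]],[[-0.1,0,-0.2],[0,0,0]],[[-0.1,0,-0.4],[0,0,0]],[[-0.1,0,-0.6],[0,0,0]],[[-0.1,0,-0.7],[0,0,0]],[[-0.1,0,-0.7],[0,0,0]],[[-0.1,0,-0.7],[0,0,0]]]'
python3 - <<'E'
from h import *
s,im,d=cap("scene");cv2.imwrite("pics/s5.png",cv2.resize(im[180:380,280:520],None,fx=3,fy=3))
E
```

```text
clock: 6.25
eef_pos: [0.5266, 0.0158, 0.1606]
eef_rot: [-0.002, 0.001, 1.0, -0.0]
ft_force: [-0.2, -0.2, 0.6]
grip_width: 0.0003
grip_force: 0.0
clock: 7.25
eef_pos: [0.4877, 0.0164, 0.1618]
eef_rot: [-0.0, 0.0, 1.0, -0.0]
ft_force: [0.3, 0.7, 0.3]
grip_width: 0.0002
grip_force: 0.0
clock: 8.25
eef_pos: [0.4515, 0.0164, 0.1619]
eef_rot: [-0.0, 0.0, 1.0, 0.0]
ft_force: [-0.3, 0.2, 0.3]
grip_width: -0.0001
grip_force: 0.0
clock: 8.95
eef_pos: [0.472, 0.0166, 0.3018]
eef_rot: [0.0, 0.0, 1.0, 0.0]
ft_force: [1.2, 0.1, -1.5]
grip_width: 0.0002
grip_force: 0.0
```

View pics/s5.png

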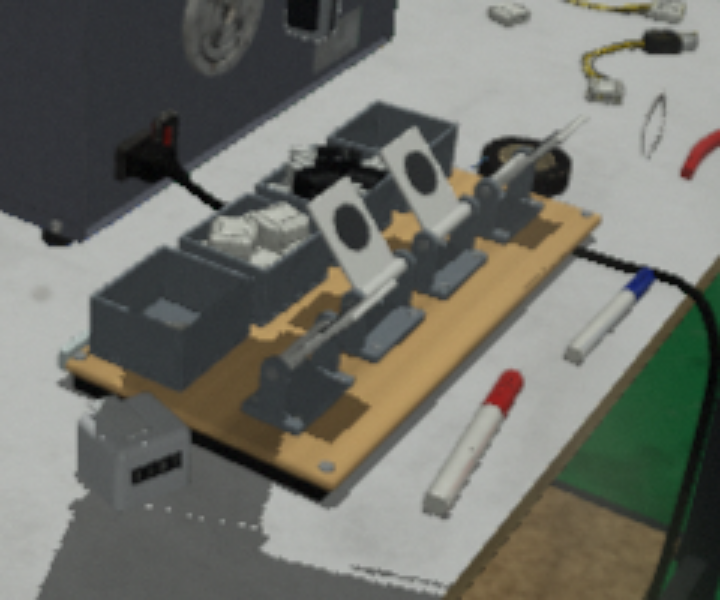

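Tag c (350,325) now leans toward the robot. Tags a and b show the disc, tag d leans toward the robot, and nothing else has moved. The arm is clear.

```bash
python3 -c "
from station import r
print(r.hand_in())"
```

```text
the job is handed in; nothing more can be done
None
```

I pushed tag a over to the disc and tag c to the bar, left b and d as they already stood correctly, and handed the job in; the last picture shows all four tags right and nothing else visibly moved, but the hand-in returned no verdict.

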